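# Put the piled check weights away in their holders

### The job

The four steel check weights of the balance have been left piled up on the bench: working down from the top, take the pile apart and put each weight flat into the recess of the wooden holder made for its size (the smallest weight into the smallest recess, and so on up). Carry each one straight to its holder without setting or dropping any of the upper three on the bench, and leave the beaker and the dropper bottle standing where they are.

Things in the scene. Friction and masses are not known exactly. Their poses are not given: they have to be found in the camera images.
- weight_tiny: plain turned steel check weight: solid disc, diameter 28 mm, height 22 mm, about 100 g, loose, with a small blind hole in the middle of its top and a fine groove round its side; at the start topmost of the pile (underside about 66 mm above the bench); origin at the centre of its underside, z up through it
- weight_small: plain turned steel check weight: solid disc, diameter 39 mm, height 22 mm, about 200 g, loose, with a small blind hole in the middle of its top and a fine groove round its side; at the start second from the top of the pile (underside about 44 mm above the bench); origin at the centre of its underside, z up through it
- weight_medium: plain turned steel check weight: solid disc, diameter 50 mm, height 22 mm, about 330 g, loose, with a small blind hole in the middle of its top and a fine groove round its side; at the start third from the top of the pile (underside about 22 mm above the bench); origin at the centre of its underside, z up through it
- weight_large: plain turned steel check weight: solid disc, diameter 62 mm, height 22 mm, about 500 g, loose, with a small blind hole in the middle of its top and a fine groove round its side; at the start bottom of the pile, on the bench; origin at the centre of its underside, z up through it
- holder_tiny: pale square hardwood holder for the 28 mm weight, 58 x 58 mm and 9 mm high, fixed to the bench, with one round grey-felted recess 40 mm across and 5 mm deep (recess floor 4 mm above the bench, rim 9 mm); the four holders stand in any order; origin on the bench under the recess's centre, z up, x and y along the sides
- holder_small: pale square hardwood holder for the 39 mm weight, 69 x 69 mm and 9 mm high, fixed to the bench, with one round grey-felted recess 51 mm across and 5 mm deep (recess floor 4 mm above the bench, rim 9 mm); the four holders stand in any order; origin on the bench under the recess's centre, z up, x and y along the sides
- holder_medium: pale square hardwood holder for the 50 mm weight, 80 x 80 mm and 9 mm high, fixed to the bench, with one round grey-felted recess 62 mm across and 5 mm deep (recess floor 4 mm above the bench, rim 9 mm); the four holders stand in any order; origin on the bench under the recess's centre, z up, x and y along the sides
- holder_large: pale square hardwood holder for the 62 mm weight, 92 x 92 mm and 9 mm high, fixed to the bench, with one round grey-felted recess 74 mm across and 5 mm deep (recess floor 4 mm above the bench, rim 9 mm); the four holders stand in any order; origin on the bench under the recess's centre, z up, x and y along the sides
- beaker: empty 100 ml glass beaker, 56 x 62 mm and 70 mm high, loose, a bystander to leave standing; origin at the centre of its underside
- dropper: amber dropper bottle with a black rubber teat, 36 mm across and 99 mm high, loose, a bystander to leave standing; origin at the centre of its underside

How it is judged (in metres and radians):
On the way, in this order (a step that is already met when the one before it is completed fails the run):
1. the 28 mm weight lies flat in the recess of its own holder, released (horizontal distance between weight_tiny and holder_tiny below 0.009 m and z of weight_tiny in the frame of holder_tiny between 0.001 and 0.0065 m and angle between weight_tiny's own z axis and vertical below 0.1 rad and linear speed of weight_tiny below 0.03 m/s and contact force between weight_tiny and the fingers below 0.1 N), for 0.2 s.
2. the 39 mm weight lies flat in the recess of its own holder, released (horizontal distance between weight_small and holder_small below 0.009 m and z of weight_small in the frame of holder_small between 0.001 and 0.0065 m and angle between weight_small's own z axis and vertical below 0.1 rad and linear speed of weight_small below 0.03 m/s and contact force between weight_small and the fingers below 0.1 N), for 0.2 s.
3. the 50 mm weight lies flat in the recess of its own holder, released (horizontal distance between weight_medium and holder_medium below 0.009 m and z of weight_medium in the frame of holder_medium between 0.001 and 0.0065 m and angle between weight_medium's own z axis and vertical below 0.1 rad and linear speed of weight_medium below 0.03 m/s and contact force between weight_medium and the fingers below 0.1 N), for 0.2 s.
4. the 62 mm weight lies flat in the recess of its own holder, released (horizontal distance between weight_large and holder_large below 0.009 m and z of weight_large in the frame of holder_large between 0.001 and 0.0065 m and angle between weight_large's own z axis and vertical below 0.1 rad and linear speed of weight_large below 0.03 m/s and contact force between weight_large and the fingers below 0.1 N), for 0.2 s.
At the end, for the whole second after the job is handed in: each of the four weights lies flat (within 0.1 rad) on the floor of its own holder's recess, within 9 mm of the recess's centre, released and at rest; the beaker and the dropper bottle stand upright within 25 mm of where they were (all of step 1 and all of step 2 and all of step 3 and all of step 4 and distance of each of beaker, dropper from where it was at the start of the episode below 0.025 m and angle between each of beaker, dropper's own z axis and vertical below 0.2 rad); the robot touches nothing.
It fails at once if the beaker or the dropper bottle is moved more than 25 mm or knocked over (not (distance of beaker from where it was at the start of the episode below 0.025 m) or not (distance of dropper from where it was at the start of the episode below 0.025 m) or angle between any of beaker, dropper's own z axis and vertical above 0.5 rad).
It fails at once if one of the upper three weights comes down on the bench (height (world z) of any of weight_tiny, weight_small, weight_medium below 0.002 m).
It also fails if it takes over 96 s, if anything falls off the work surface, if the arm or the gripper's body presses on something with over 40 N, if the wrist force passes 120 N, or if a joint passes its speed limit or range.

### The arm

A 7-joint arm with a two-finger parallel gripper is mounted at the origin on the work surface; the furniture and walls round the work are solid. World frame = base frame: x ahead of the robot, y to its left, z up, the work surface at z = 0. Lengths are in mm, angles in degrees, forces in N, time in s.
With the tool pointing down it reaches from about 400 to 875 mm from the base axis. Payload 19.3 kg.
Tool frame: the origin (TCP) lies on the centre line of the jaws, within the pads' length; the fingertips stand 22 mm ahead of it and the grasp point (between the pads) lies 3 mm ahead of it; z points along the fingers, y is the direction in which the jaws open and shut (so a half turn about z gives the same grasp; the last joint's range is limited). The gripper opens to 85 mm and grips with 20 to 120 N. Pads are 22 mm wide; open, the fingers measure 114 mm over their backs; the gripper's body (76 mm by 85 mm) begins 54 mm behind the grasp point. The pads swing forward as they close: fully open they stand 13 mm farther back than shut.
Start: joints at [71.952, 29.874, -2.08, 91.645, 1.215, 58.505, -6.463], TCP at [151.449, -606.365, 253.291] pointing down, gripper open.
Joint ranges: [-166.77, 166.77], [-17.47, 122.26], [-85.68, 81.53], [9.62, 139.38], [-72.42, 252.41], [9.2, 110.78], [-144.41, 144.41]. Speed limits (degrees/s): [108.29, 108.29, 136.94, 136.94, 172.46, 172.46, 172.46].

### API

Orientations are given as [roll, pitch, yaw] about the fixed x, y, z axes, in that order (R = Rz(yaw) Ry(pitch) Rx(roll)).
In Python, from rig import bot gives the robot as it stands.
- The arm moves only by the tool carry_out, never from a script. Its argument "rows" is a list of rows, each a list of 5 numbers: the shift along the world's x, y, z in mm, then the turn about the world's z in degrees, then the gripper command: -1 is shut, 1 is fully open, values between are in proportion. A call has 1 to 8 rows; each row shifts and turns the commanded pose from where the row before left it; what a row does not reach is not made up. A row lasts 1/10 s, in which the tool goes at most 50 mm and 8.59 degrees, less where a joint would pass 70% of its speed; a pose out of reach is approached as far as the arm can. A call with a gripper value outside its range is refused whole. The fingers move at their own pace and stop on an object; "force" is the grip in N (left out, the last holds). Time passes only in rows, so rows that do not move let the fingers close. It gives the time, the measured TCP pose, the force and the opening at its end, in the units of the state.
- bot.get_state(): the state, without advancing time (a new reading comes with each control period).
- bot.camera(name): name is "scene" or "top" or "wrist"; returns a dict with "frame" (480x640x3 uint8, red, green, blue), "z_map" (480x640 float32, mm along the optical axis (not along the pixel's ray), 0 where there is no reading), "intrinsics" (3x3 intrinsics, pixels), "rvec" (rotation vector, rad) and "tvec" (3), from world to camera coordinates, as OpenCV has them. Camera axes: x right, y down, z forward; pixel columns grow to the right and rows downward; lengths in mm; the calibration is good to about 2 mm. A picture is of the moment at which its call begins.
- bot.finish_job(): hands the job in, once; it reports no verdict.
The state is a dict: "time": time; "joints": joint angles; "qvel": joint speeds; "joint_efforts": joint torques, N m; "ee_pos": TCP position; "orientation": TCP orientation; "wrist_force": force on the tool from outside, world axes, zero at the start; "torque": the same for the moment, N m; "grip_width": finger opening in mm.
Only numpy, scipy, OpenCV 4.12 (cv2) and the standard library are available. Lean on these libraries where they do the work, as an engineer would, in place of code of your own. Each camera call takes 0.05 s, during which the arm holds its last target. There are 200 camera calls.

## Working session

There is one attempt and no reset: what is moved stays moved. The work goes in short steps, Python scripts to look and compute and a tool call to move; the robot and the scene stay as the last step left them, time stands still between calls to the robot, and variables do not carry over. Pictures are saved under pics/ and viewed, about 12 in all and at most 16, crops included, and the job is handed in when it is done.

Besides the shell and the picture viewer there is one more tool, called in YAML: its name, and indented under it one key for each argument. carry_out: Moves the arm, as the interface text tells. Its arguments: {"type":"object","properties":{"rows":{"type":"array","items":{"type":"array","items":{"type":"number"}}},"force":{"type":"number"}},"required":["rows"]}

```bash
ls; mkdir -p pics; cat > h.py <<'E'
import numpy as np, cv2
from rig import bot
def cam(n):
    c=bot.camera(n); R=cv2.Rodrigues(np.array(c['rvec'],float))[0]; t=np.array(c['tvec'],float).ravel(); K=np.array(c['intrinsics'],float)
    return c['frame'],c['z_map'],K,R,t
def ray(u,v,z,K,R,t):
    d=R.T@np.linalg.inv(K)@np.array([u,v,1.]); o=-R.T@t
    return o+d*(z-o[2])/d[2]
def cloud(D,K,R,t):
    v,u=np.mgrid[:480,:640]; P=np.stack([u,v,np.ones_like(u)],-1)@np.linalg.inv(K).T*D[...,None]
    return (P-t)@R
def save(n,f): cv2.imwrite('pics/'+n+'.png',f[...,::-1])
E
python3 - <<'E'
from h import *
s=bot.get_state(); print(s)
for n in('top','scene','wrist'):
    f,D,K,R,t=cam(n); save(n+'0',f); np.savez(n+'0.npz',f=f,D=D,K=K,R=R,t=t); print(n,K[0,0],(-R.T@t).round(),(D>0).mean())
E
```

```text
pics
{'time': 0.0, 'joints': array([71.95283631, 29.90804243, -2.0809608 , 91.67358827,  1.2150459 ,
       58.50476603, -6.46291366]), 'qvel': array([ 0.02300204, -0.02317316,  0.07026337, -0.04542855, -0.02786104,
       -0.02989972,  0.05633042]), 'joint_efforts': array([ 2.61014893e-04, -9.27103615e+01,  1.98001519e+00, -3.69935381e+01,
        1.79228734e-02,  8.13302526e-03,  5.93361733e-05]), 'ee_pos': array([ 151.34957004, -606.07508572,  252.73913088]), 'orientation': array([-1.79935879e+02,  5.15034147e-03,  1.40242892e+01]), 'wrist_force': array([ 0.40118434,  1.21960995, -1.32045453]), 'torque': array([-0.05582779, -0.03378868,  0.00023189]), 'grip_width': 85.80727521030346}
top 443.89697767756394 [ 359. -169.  919.] 0.9960611979166667
scene 520.9609973058567 [125. 270. 711.] 0.9958463541666667
wrist 349.32238927507876 [ 223. -589.  374.] 0.9959895833333333
```

View pics/top0.png

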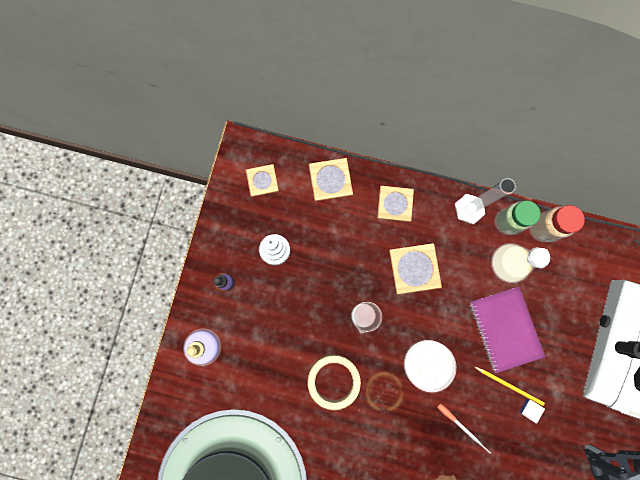

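View pics/scene0.png

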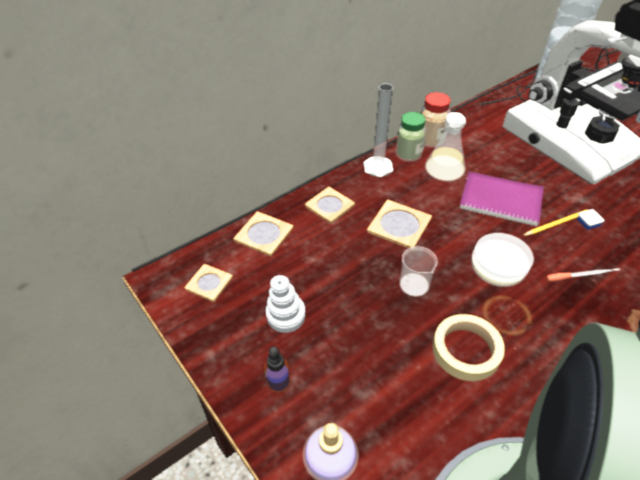

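The top view shows the holders at about (262,180), (331,179), (396,203) and (415,268), the pile at (274,249), the dropper at (223,282) and the beaker at (367,317). The scene view agrees.

```bash
cat > meas.py <<'E'
from h import *
def wood(f,P=None):
    hsv=cv2.cvtColor(f,cv2.COLOR_RGB2HSV); m=cv2.inRange(hsv,(12,50,150),(30,190,255)); 
    out=[]
    cs,h=cv2.findContours(m,cv2.RETR_CCOMP,cv2.CHAIN_APPROX_NONE)
    for i,c in enumerate(cs):
        if h[0][i][3]==-1 and cv2.contourArea(c)>300:
            k=h[0][i][2]; best=None
            while k!=-1:
                if best is None or cv2.contourArea(cs[k])>cv2.contourArea(best): best=cs[k]
                k=h[0][k][0]
            if best is not None and cv2.contourArea(best)>80: out.append((c,best))
    return out
E
python3 - <<'E'
from meas import *
for n in('top','scene'):
    d=np.load(n+'0.npz'); f,D,K,R,t=[d[k] for k in 'fDKRt']
    for c,b in wood(f):
        P=np.array([ray(u,v,9,K,R,t) for u,v in c[:,0]],np.float32); Q=np.array([ray(u,v,9,K,R,t) for u,v in b[:,0]],np.float32)
        r=cv2.minAreaRect(P[:,:2]); (x,y),rad=cv2.minEnclosingCircle(Q[:,:2])
        print(n,'sq',np.round(r[0]),np.round(r[1]),round(r[2]),'rec',round(x),round(y),'d',round(2*rad))
    # pile and bystanders from depth cloud
    C=cloud(D,K,R,t)
    near=(abs(C[...,0]-0)<1e9)
    u,v={'top':(274,249),'scene':(282,300)}[n]
    w=C[v-45:v+45,u-40:u+40].reshape(-1,3)
    for z in(88,66,44,22):
        q=w[abs(w[:,2]-z)<3]
        if len(q)>8: (x,y),rad=cv2.minEnclosingCircle(q[:,:2].astype(np.float32)); print(n,z,len(q),np.round([x,y,2*rad],1), 'z',q[:,2].mean().round(1))
    for nm,u,v in {'top':(('drop',223,282),('beak',367,317)),'scene':(('drop',277,372),('beak',416,272))}[n]:
        w=C[v-25:v+25,u-20:u+20].reshape(-1,3); q=w[w[:,2]>15]; print(nm,len(q),q.min(0).round(),q.max(0).round(),np.median(q,0).round())
E
```

```text
Traceback (most recent call last):
cv2.error: OpenCV(4.12.0) /io/opencv/modules/imgproc/src/convhull.cpp:143: error: (-215:Assertion failed) total >= 0 && (depth == CV_32F || depth == CV_32S) in function 'convexHull'
```

```bash
cat > m1.py <<'E'
from meas import *
for n in('top','scene'):
    d=np.load(n+'0.npz'); f,D,K,R,t=[d[k] for k in 'fDKRt']
    for c,b in wood(f):
        P=np.ascontiguousarray([ray(u,v,9,K,R,t)[:2] for u,v in c[:,0]],np.float32); Q=np.ascontiguousarray([ray(u,v,9,K,R,t)[:2] for u,v in b[:,0]],np.float32)
        r=cv2.minAreaRect(P); (x,y),rad=cv2.minEnclosingCircle(Q)
        print(n,'sq',np.round(r[0]),np.round(r[1]),round(r[2]),'rec',round(x),round(y),'d',round(2*rad))
    C=cloud(D,K,R,t)
    u,v={'top':(274,249),'scene':(282,300)}[n]
    w=C[v-45:v+45,u-40:u+40].reshape(-1,3)
    for z in(88,66,44,22):
        q=w[abs(w[:,2]-z)<3]
        if len(q)>8: (x,y),rad=cv2.minEnclosingCircle(np.ascontiguousarray(q[:,:2],np.float32)); print(n,z,len(q),np.round([x,y,2*rad],1), 'z',q[:,2].mean().round(1))
    for nm,u,v in {'top':(('drop',223,282),('beak',367,317)),'scene':(('drop',277,372),('beak',416,272))}[n]:
        w=C[v-25:v+25,u-20:u+20].reshape(-1,3); q=w[w[:,2]>15]
        if len(q): print(nm,len(q),q.min(0).round(),q.max(0).round(),np.median(q,0).round())
E
python3 m1.py
```

```text
top sq [ 424. -371.] [93. 94.] 8 rec 424 -371 d 77
top sq [ 561. -334.] [71. 70.] 84 rec 561 -334 d 53
top sq [612. -54.] [59. 60.] 11 rec 612 -54 d 43
top sq [ 614. -199.] [82. 82.] 9 rec 613 -198 d 65
top 88 162 [469.8 -81.9  27.5] z 88.4
top 66 116 [467.7 -83.4  38.4] z 66.5
top 44 151 [465.7 -82.1  49.6] z 44.2
top 22 197 [438.4 -53.7 139.2] z 22.3
drop 330 [ 359. -169.   16.] [415.  31. 919.] [396.   8.  55.]
beak 317 [ 298. -291.   16.] [ 359. -169.  919.] [ 325. -273.   67.]
scene sq [ 202. -209.] [78. 79.] 14 rec 202 -208 d 77
scene sq [ 200. -207.] [109. 114.] 57 rec 202 -209 d 107
scene sq [611. -51.] [63. 63.] 11 rec 600 -54 d 61
scene sq [ 612. -195.] [85. 86.] 9 rec 607 -195 d 96
scene sq [ 424. -366.] [ 96. 100.] 8 rec 421 -359 d 90
scene sq [ 560. -330.] [76. 75.] 85 rec 560 -324 d 61
scene 88 202 [469.6 -78.   27.8] z 87.2
scene 66 177 [466.8 -78.6  39.5] z 65.6
scene 44 255 [465.3 -77.3  51.3] z 43.3
scene 22 287 [463.  -78.3  62.7] z 21.5
drop 824 [125.   2.  15.] [413. 270. 711.] [391.  25.  53.]
beak 1331 [ 125. -288.   15.] [358. 270. 711.] [ 330. -259.   47.]
```

carry_out:
  rows:
    - [0,40,0,0,1]
    - [0,45,0,0,1]
    - [0,45,0,0,1]
    - [10,45,0,0,1]
    - [20,40,0,0,1]
    - [30,40,0,0,1]
    - [30,40,0,0,1]
    - [30,40,0,0,1]
  force: 50

```text
time: 0.95
ee_pos: [272.1, -269.7, 253.5]
orientation: [180.0, -0.0, 14.0]
wrist_force: [1.9, -1.0, 0.1]
grip_width: 85.6
```

carry_out:
  rows:
    - [30,35,0,0,1]
    - [30,35,0,0,1]
    - [30,35,0,0,1]
    - [30,35,0,0,1]
    - [30,30,0,0,1]
    - [0,20,0,0,1]
    - [0,0,0,0,1]
    - [0,0,0,0,1]

```text
time: 1.75
ee_pos: [421.2, -81.5, 253.2]
orientation: [180.0, 0.0, 14.1]
wrist_force: [0.2, -0.0, -0.2]
grip_width: 85.7
```

```bash
cat > w.py <<'E'
import sys
from h import *
f,D,K,R,t=cam('wrist'); save(sys.argv[1],f); C=cloud(D,K,R,t); np.savez('w.npz',f=f,D=D,K=K,R=R,t=t)
s=bot.get_state(); print(s['ee_pos'].round(1),s['grip_width'].round(1),'cam',(-R.T@t).round())
for z in map(float,sys.argv[2:]):
    m=((abs(C[...,2]-z)<4)&(np.hypot(C[...,0]-467,C[...,1]+80)<60)).astype(np.uint8)
    n,L,st,ce=cv2.connectedComponentsWithStats(m)
    if n<2: continue
    i=1+st[1:,4].argmax(); q=C[L==i]
    (x,y),r=cv2.minEnclosingCircle(np.ascontiguousarray(q[:,:2],np.float32)); print(z,len(q),np.round([x,y,2*r],1),'z',np.median(q[:,2]).round(1),'px',ce[i].round())
E
python3 w.py wr1 88 66 44 22
```

```text
Traceback (most recent call last):
  File "w.py", line 4, in <module>
    s=bot.get_state(); print(s['ee_pos'].round(1),s['grip_width'].round(1),'cam',(-R.T@t).round())
                                                  ^^^^^^^^^^^^^^^^^^^^^
AttributeError: 'float' object has no attribute 'round'
```

View pics/wr1.png

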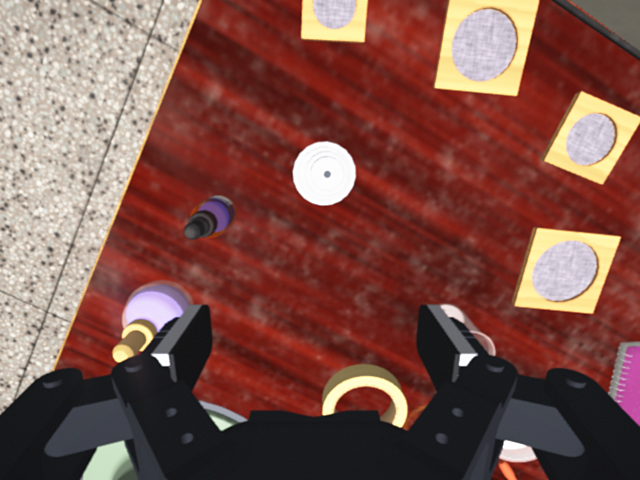

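The wrist view shows the pile at (325,174), the dropper at (210,217) and all four holders.

```bash
sed -i "s/s\['grip_width'\].round(1)/round(float(s['grip_width']),1)/" w.py; cat >> w.py <<'E'
from meas import wood
for c,b in wood(f):
    P=np.ascontiguousarray([ray(u,v,9,K,R,t)[:2] for u,v in c[:,0]],np.float32); r=cv2.minAreaRect(P)
    Q=np.ascontiguousarray([ray(u,v,9,K,R,t)[:2] for u,v in b[:,0]],np.float32); (x,y),rad=cv2.minEnclosingCircle(Q)
    print('sq',np.round(r[0],1),np.round(r[1]),round(r[2]),'rec',round(x,1),round(y,1),'d',round(2*rad),'touch' if (c.min()<=1 or c[...,0].max()>637) else '')
E
python3 w.py wr2 88 66 44 22
```

```text
[421.1 -82.3 253.3] 85.3 cam [493. -64. 374.]
88.0 930 [470.5 -80.   27.9] z 87.7 px [326. 173.]
66.0 613 [468.6 -81.1  38.8] z 65.9 px [326. 174.]
44.0 679 [466.2 -79.9  49.7] z 43.9 px [317. 174.]
22.0 799 [464.6 -81.   62. ] z 22.0 px [322. 172.]
sq [ 208.2 -204.7] [ 70. 109.] 3 rec 203.9 -192.8 d 96 
sq [ 424.9 -370.2] [94. 94.] 8 rec 425.3 -369.2 d 75 
sq [ 561.7 -333. ] [71. 71.] 84 rec 561.4 -332.1 d 52 touch
sq [ 613.8 -197.7] [80. 82.] 9 rec 614.1 -196.9 d 62 touch
```

carry_out:
  rows:
    - [25,1,-20,0,0.1]
    - [24,1,-30,0,0.1]
    - [0,0,-40,0,0.1]
    - [0,0,-30,0,0.1]
    - [0,0,-13,0,0.1]
    - [0,0,0,0,0.1]
    - [0,0,0,0,0.1]

```text
time: 2.55
ee_pos: [470.9, -79.8, 121.3]
orientation: [180.0, -0.1, 14.0]
wrist_force: [-0.1, 0.1, -0.7]
grip_width: 47.1
```

```bash
python3 w.py wr3 88 66 44 22; python3 - <<'E'
from h import *
d=np.load('w.npz'); C=cloud(d['D'],d['K'],d['R'],d['t']); p=bot.get_state()['ee_pos']
# finger points: near tool in xy, by side, lowest z above 88
yx=np.array([-np.sin(np.radians(14)),np.cos(np.radians(14))])
rel=C[...,:2]-p[:2]; a=rel@yx; b=rel@np.array([yx[1],-yx[0]])
for s in(1,-1):
    m=(a*s>16)&(a*s<60)&(abs(b)<14)&(C[...,2]>60); q=C[m]; 
    if len(q): print(s,len(q),'zmin pct',np.percentile(q[:,2],[0,1,5,20]).round(1),'inner a',np.percentile(a[m]*s,[0,2]).round(1))
E
```

```text
[471.1 -79.8 121.7] 46.9 cam [542. -62. 242.]
88.0 2416 [470.8 -79.9  28.5] z 87.7 px [313. 299.]
66.0 1148 [469.1 -81.   39.1] z 65.9 px [317. 271.]
44.0 1186 [466.7 -79.9  50. ] z 43.9 px [305. 256.]
22.0 1251 [464.9 -80.8  61.9] z 21.9 px [315. 242.]
sq [ 614.6 -197.6] [81. 81.] 9 rec 614.2 -196.9 d 62 touch
1 19044 zmin pct [ 62.  106.8 121.8 152.5] inner a [16.  23.4]
-1 19143 zmin pct [ 60.1 101.9 120.4 152.3] inner a [16.  23.4]
```

View pics/wr3.png

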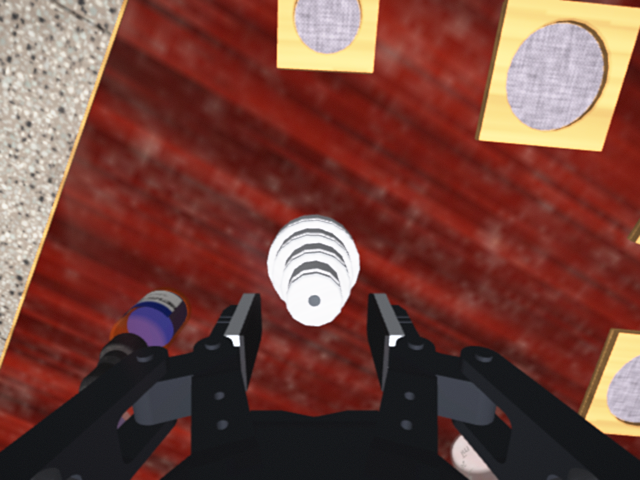

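carry_out:
  rows:
    - [0,0,-15,0,0.1]
    - [-0.5,0,-10,0,0.1]
    - [0,0,-3.5,0,0.1]
    - [0,0,0,0,-1]
    - [0,0,0,0,-1]
    - [0,0,0,0,-1]
    - [0,0,0,0,-1]
    - [0,0,0,0,-1]
  force: 40

```text
time: 3.4
ee_pos: [470.2, -79.4, 92.3]
orientation: [180.0, -0.0, 14.0]
wrist_force: [-1.0, 2.2, 7.1]
grip_width: 26.7
```

carry_out:
  rows:
    - [0,0,3,0,-1]
    - [0,0,10,0,-1]
    - [0,0,20,0,-1]
    - [0,0,25,0,-1]
    - [0,0,0,0,-1]
    - [0,0,0,0,-1]

```text
time: 4.0
ee_pos: [470.1, -79.6, 150.5]
orientation: [180.0, -0.1, 14.0]
wrist_force: [-0.3, 0.1, -1.6]
grip_width: 26.5
```

```bash
python3 w.py wr4 146 66 44 22
```

```text
[469.8 -79.5 149.9] 26.1 cam [541. -62. 271.]
146.0 4143 [477.5 -77.9  53.6] z 145.8 px [314. 325.]
66.0 2399 [468.8 -81.   39.1] z 65.6 px [315. 261.]
44.0 934 [466.7 -79.7  49.8] z 43.9 px [306. 242.]
22.0 1014 [465.  -80.6  61.9] z 21.8 px [315. 232.]
sq [ 614.6 -197.5] [81. 82.] 9 rec 614.3 -196.9 d 62
```

View pics/wr4.png

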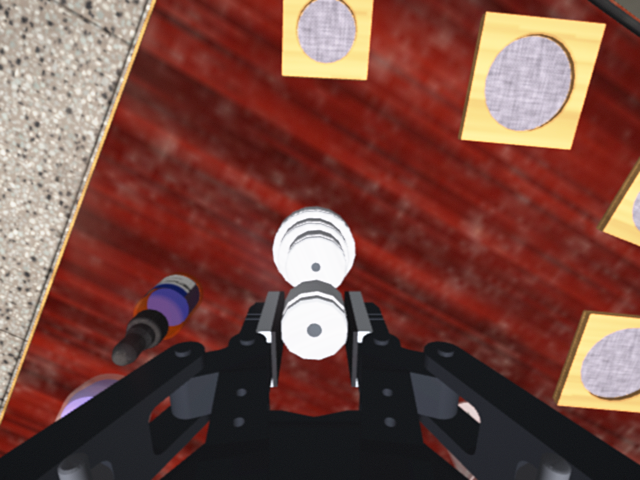

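carry_out:
  rows:
    - [20,4,0,0,-1]
    - [40,8,0,0,-1]
    - [45,8,0,0,-1]
    - [25,5,0,0,-1]
    - [12.5,2,-20,0,-1]
    - [0,0,-30,0,-1]
    - [0,0,0,0,-1]
    - [0,0,0,0,-1]

```text
time: 4.85
ee_pos: [611.8, -52.3, 99.5]
orientation: [-180.0, 0.1, 14.0]
wrist_force: [-0.4, 0.2, -0.1]
grip_width: 26.4
```

```bash
cat > fit.py <<'E'
import sys
from h import *
# felt recess / held hole: fine check of recess centre near expected x,y from wrist
x0,y0,dia=map(float,sys.argv[1:4]); f,D,K,R,t=cam('wrist'); save(sys.argv[4],f); C=cloud(D,K,R,t)
s=bot.get_state(); p=s['ee_pos']; print(p.round(1),round(float(s['grip_width']),1))
r=np.hypot(C[...,0]-x0,C[...,1]-y0)
m=(abs(C[...,2]-9)<2)&(r<dia*1.2)
q=np.ascontiguousarray(C[m][:,:2],np.float32); print('rim pts',len(q),'rect',[np.round(a,1) for a in cv2.minAreaRect(q)], 'bbox',q.min(0).round(1),q.max(0).round(1))
g=np.ascontiguousarray(C[(abs(C[...,2]-4)<1.5)&(r<dia*.62)][:,:2],np.float32)
if len(g)>20: (x,y),rad=cv2.minEnclosingCircle(g); print('floor',len(g),round(x,1),round(y,1),round(2*rad,1))
# dark hole in the held weight's top, ray cast to its top height
zt=float(sys.argv[5]); gr=cv2.cvtColor(f,cv2.COLOR_RGB2GRAY); m=((gr<140)&(abs(C[...,2]-zt)<8)&(np.hypot(C[...,0]-p[0],C[...,1]-p[1])<8)).astype(np.uint8)
n,L,st,ce=cv2.connectedComponentsWithStats(m)
for i in range(1,n):
    if st[i,4]>20: print('hole',st[i,4],ray(*ce[i],zt,K,R,t).round(1))
E
python3 fit.py 612.5 -53 40 wr5 95
```

```text
[612.5 -52.4 100.5] 26.2
rim pts 3973 rect [array([613. , -52.6]), array([58. , 58.3]), np.float64(11.3)] bbox [580.9 -84.6] [646.8 -18.8]
floor 2403 612.0 -52.8 39.9
hole 106 [612.5 -52.2  95. ]
```

carry_out:
  rows:
    - [0,0,-35,0,-1]
    - [0,0,-22,0,-1]
    - [0,0,-8,0,-1]
    - [0,0,-3,0,-1]
    - [0,0,-1,0,-1]
    - [0,0,0,0,-1]
    - [0,0,0,0,-1]

```text
time: 5.6
ee_pos: [613.0, -52.4, 31.8]
orientation: [180.0, -0.1, 14.0]
wrist_force: [0.4, 0.1, 0.1]
grip_width: 26.4
```

carry_out:
  rows:
    - [0,0,-0.7,0,-1]
    - [0,0,-0.6,0,-1]
    - [0,0,0,0,-1]
    - [0,0,0,0,-1]

```text
time: 6.0
ee_pos: [613.0, -52.4, 30.5]
orientation: [180.0, -0.1, 14.0]
wrist_force: [-2.0, 1.2, 13.3]
grip_width: 26.5
```

carry_out:
  rows:
    - [0,0,0.3,0,-0.1]
    - [0,0,0,0,0.2]
    - [0,0,0,0,0.2]
    - [0,0,0,0,0.2]
    - [0,0,15,0,0.2]
    - [0,0,35,0,0.2]
    - [0,0,40,0,0.2]
    - [0,0,0,0,0.2]

```text
time: 6.8
ee_pos: [614.9, -52.3, 125.7]
orientation: [179.9, -0.4, 14.0]
wrist_force: [-0.4, -0.8, -0.9]
grip_width: 51.4
```

```bash
cat > chk.py <<'E'
import sys
from h import *
x0,y0,dia=map(float,sys.argv[1:4]); f,D,K,R,t=cam('wrist'); save(sys.argv[4],f); C=cloud(D,K,R,t)
print(bot.get_state()['ee_pos'].round(1))
q=C[(abs(C[...,2]-26)<8)&(np.hypot(C[...,0]-x0,C[...,1]-y0)<dia*.9)]
q=q[q[:,2]>q[:,2].max()-3]; (x,y),r=cv2.minEnclosingCircle(np.ascontiguousarray(q[:,:2],np.float32))
A=np.c_[q[:,:2]-[x,y],np.ones(len(q))]; a=np.linalg.lstsq(A,q[:,2],rcond=None)[0]; print('top',len(q),round(x,1),round(y,1),'d',round(2*r,1),'z',a[2].round(1),'tilt',np.hypot(*a[:2]).round(3))
E
python3 chk.py 612.5 -52.7 28 wr6
```

```text
[613.9 -52.5 123.3]
top 866 613.5 -52.3 d 27.7 z 26.1 tilt 0.002
```

carry_out:
  rows:
    - [-25,-5,10,0,0.3]
    - [-45,-9,10,0,0.3]
    - [-45,-9,0,0,0.3]
    - [-25,-5,0,0,0.3]
    - [-4,0,-10,0,0.3]
    - [0,0,-25,0,0.3]
    - [0,0,0,0,0.3]
    - [0,0,0,0,0.3]

```text
time: 7.65
ee_pos: [468.6, -80.0, 104.7]
orientation: [-180.0, 0.1, 14.1]
wrist_force: [0.1, -0.2, 0.6]
grip_width: 55.6
```

```bash
python3 w.py wr7 66 44 22
```

```text
[468.9 -80.  105.1] 55.4 cam [540. -62. 225.]
66.0 4380 [468.9 -81.2  39.3] z 65.6 px [316. 293.]
44.0 1375 [466.8 -79.7  50. ] z 43.9 px [305. 260.]
22.0 1434 [465.1 -80.8  61.9] z 21.9 px [316. 245.]
sq [ 611.7 -197.9] [75. 81.] 9 rec 614.3 -196.8 d 62 touch
```

carry_out:
  rows:
    - [0,-1,-20,0,0.3]
    - [0,0,-12,0,0.3]
    - [0,0,-4,0,0.3]
    - [0,0,0,0,-1]
    - [0,0,0,0,-1]
    - [0,0,0,0,-1]
    - [0,0,0,0,-1]
    - [0,0,0,0,-1]
  force: 50

```text
time: 8.5
ee_pos: [468.7, -81.4, 69.2]
orientation: [180.0, -0.0, 14.0]
wrist_force: [-0.3, 0.1, 6.2]
grip_width: 37.0
```

carry_out:
  rows:
    - [0,0,3,0,-1]
    - [0,0,10,0,-1]
    - [0,0,20,0,-1]
    - [0,0,30,0,-1]
    - [0,0,0,0,-1]
    - [0,0,0,0,-1]

```text
time: 9.1
ee_pos: [468.7, -81.6, 132.6]
orientation: [180.0, -0.1, 14.0]
wrist_force: [0.6, -0.0, -2.5]
grip_width: 37.0
```

```bash
python3 w.py wr8 44 22
```

```text
[468.3 -81.5 131.8] 37.5 cam [540. -64. 253.]
44.0 3104 [466.6 -79.9  50.2] z 43.6 px [309. 253.]
22.0 1150 [464.9 -80.8  61.8] z 21.9 px [314. 235.]
sq [ 614.6 -197.6] [81. 82.] 9 rec 614.3 -197.0 d 62 touch
```

View pics/wr8.png

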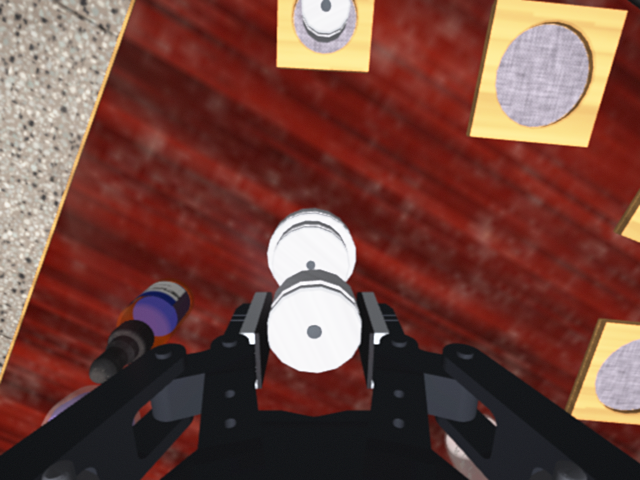

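The 39 mm weight is held (hole at (314,331)), the 28 mm weight sits in its recess at the top (325,10), and the pile is unmoved.

carry_out:
  rows:
    - [8,-22,0,0,-1]
    - [16,-43,0,0,-1]
    - [16,-45,0,0,-1]
    - [16,-45,0,0,-1]
    - [16,-43,0,0,-1]
    - [13,-35,0,0,-1]
    - [8,-18,-10,0,-1]
    - [0,0,-25,0,-1]

```text
time: 9.95
ee_pos: [562.0, -335.8, 96.4]
orientation: [179.9, -0.1, 13.8]
wrist_force: [-0.1, -0.6, -2.9]
grip_width: 37.3
```

carry_out:
  rows:
    - [0,0,0,0,-1]
    - [0,0,0,0,-1]
    - [0,0,0,0,-1]

```text
time: 10.25
ee_pos: [561.8, -331.9, 97.6]
orientation: [180.0, -0.0, 14.1]
wrist_force: [0.4, -0.1, -1.9]
grip_width: 37.3
```

```bash
python3 fit.py 561.5 -332.5 51 wr9 92.5
```

```text
[ 561.9 -332.    97.8] 37.6
rim pts 4768 rect [array([ 561.9, -332.9]), array([69.4, 69.3]), np.float64(83.7)] bbox [ 529.8 -371. ] [ 599.8 -294.8]
floor 3041 561.3 -332.8 50.9
hole 134 [ 561.5 -332.2   92.5]
```

carry_out:
  rows:
    - [0,-0.5,-35,0,-1]
    - [0,0,-22,0,-1]
    - [0,0,-7.5,0,-1]
    - [0,0,-2.5,0,-1]
    - [0,0,-0.8,0,-1]
    - [0,0,-0.7,0,-1]
    - [0,0,0,0,-1]
    - [0,0,0,0,-1]

```text
time: 11.1
ee_pos: [562.1, -333.1, 29.8]
orientation: [179.9, -0.1, 14.0]
wrist_force: [-2.4, 2.2, 5.8]
grip_width: 37.1
```

carry_out:
  rows:
    - [0,0,-0.3,0,-1]
    - [0,0,0,0,0.1]
    - [0,0,0,0,0.4]
    - [0,0,0,0,0.4]
    - [0,0,15,0,0.4]
    - [0,0,35,0,0.4]
    - [0,0,30,0,0.4]
    - [0,0,0,0,0.4]

```text
time: 11.9
ee_pos: [563.4, -333.8, 113.2]
orientation: [179.8, -0.3, 14.0]
wrist_force: [-0.1, -0.3, -0.0]
grip_width: 59.9
```

```bash
python3 chk.py 561.5 -332.7 39 wr10
```

```text
[ 562.6 -333.5  111.1]
top 2239 562.6 -333.1 d 38.9 z 25.9 tilt 0.001
```

carry_out:
  rows:
    - [-8,22,5,0,0.6]
    - [-16,43,5,0,0.6]
    - [-16,45,5,0,0.6]
    - [-16,45,0,0,0.6]
    - [-16,43,0,0,0.6]
    - [-14,35,0,0,0.6]
    - [-9,20,-20,0,0.6]
    - [0,0,-15,0,0.6]

```text
time: 12.75
ee_pos: [465.4, -77.1, 87.8]
orientation: [-180.0, 0.0, 14.2]
wrist_force: [-0.0, -1.6, -0.4]
grip_width: 68.3
```

carry_out:
  rows:
    - [0,0,0,0,0.6]
    - [0,0,0,0,0.6]
    - [0,0,0,0,0.6]

```text
time: 13.05
ee_pos: [466.8, -80.4, 88.6]
orientation: [180.0, -0.0, 14.0]
wrist_force: [-0.1, -0.5, -0.2]
grip_width: 68.2
```

```bash
python3 w.py wr11 44 22
```

```text
[466.8 -80.4  88.6] 68.3 cam [538. -63. 209.]
44.0 6791 [466.5 -79.8  50.4] z 43.6 px [312. 288.]
22.0 1646 [464.9 -80.6  62.3] z 21.9 px [316. 250.]
```

carry_out:
  rows:
    - [0,0.5,-24,0,0.6]
    - [0,0,-14,0,0.6]
    - [0,0,-4,0,0.6]
    - [0,0,0,0,-1]
    - [0,0,0,0,-1]
    - [0,0,0,0,-1]
    - [0,0,0,0,-1]
    - [0,0,0,0,-1]
  force: 60

```text
time: 13.9
ee_pos: [466.7, -79.6, 46.8]
orientation: [180.0, -0.0, 14.0]
wrist_force: [-3.2, 1.0, 9.5]
grip_width: 48.1
```

carry_out:
  rows:
    - [0,0,3,0,-1]
    - [0,0,10,0,-1]
    - [0,0,20,0,-1]
    - [0,0,30,0,-1]
    - [0,0,0,0,-1]
    - [0,0,0,0,-1]

```text
time: 14.5
ee_pos: [466.8, -79.6, 109.8]
orientation: [180.0, -0.1, 14.0]
wrist_force: [-0.4, 0.4, -3.7]
grip_width: 48.1
```

```bash
python3 w.py wr12 22
```

```text
[466.3 -79.5 109. ] 48.0 cam [538. -62. 231.]
22.0 3694 [464.9 -80.7  61.8] z 21.6 px [315. 246.]
sq [ 612. -198.] [76. 81.] 9 rec 614.4 -196.9 d 62 touch
```

View pics/wr12.png

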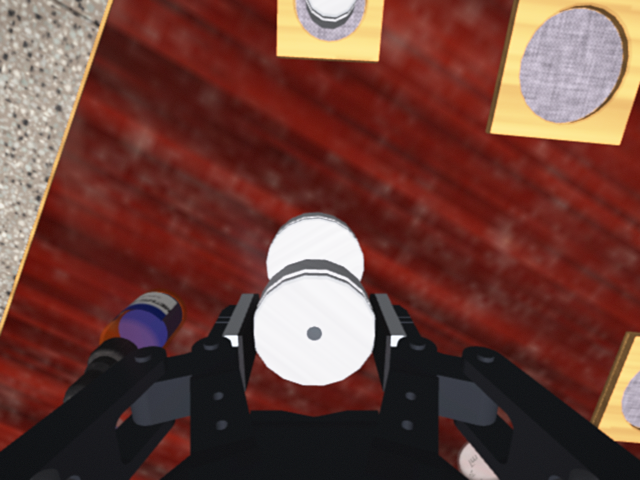

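The 50 mm weight is held level (hole at (314,333)), with only the large weight left on the bench.

carry_out:
  rows:
    - [18,-14,0,0,-1]
    - [37,-30,0,0,-1]
    - [37,-30,0,0,-1]
    - [35,-28,0,0,-1]
    - [20.5,-15.5,-8,0,-1]
    - [0,0,0,0,-1]
    - [0,0,0,0,-1]
    - [0,0,0,0,-1]

```text
time: 15.35
ee_pos: [613.2, -196.0, 100.3]
orientation: [-179.9, 0.1, 14.1]
wrist_force: [0.1, 0.4, -3.1]
grip_width: 47.6
```

```bash
python3 fit.py 614 -197.5 62 wr13 98
```

```text
[ 613.3 -196.   100.7] 47.7
rim pts 5592 rect [array([ 629.1, -196.2]), array([ 94.1, 108.7]), np.float64(80.5)] bbox [ 578.9 -250.1] [ 686.3 -151.6]
floor 3839 619.6 -196.0 66.8
hole 140 [ 613.7 -196.    98. ]
```

carry_out:
  rows:
    - [0.8,-1.3,-35,0,-1]
    - [0,0,-25,0,-1]
    - [0,0,-8,0,-1]
    - [0,0,-2.5,0,-1]
    - [0,0,-0.7,0,-1]
    - [0,0,0,0,-1]
    - [0,0,0,0,-1]

```text
time: 16.1
ee_pos: [615.2, -198.3, 30.8]
orientation: [180.0, -0.1, 14.0]
wrist_force: [-0.5, -0.1, -2.8]
grip_width: 48.1
```

carry_out:
  rows:
    - [0,0,-0.7,0,-1]
    - [0,0,-0.6,0,-1]
    - [0,0,-0.5,0,-1]
    - [0,0,0,0,-1]

```text
time: 16.5
ee_pos: [615.0, -198.2, 28.9]
orientation: [180.0, -0.0, 14.0]
wrist_force: [-4.9, 0.5, 11.7]
grip_width: 48.1
```

carry_out:
  rows:
    - [0,0,0.2,0,0.3]
    - [0,0,0,0,0.7]
    - [0,0,0,0,0.7]
    - [0,0,0,0,0.7]
    - [0,0,15,0,0.7]
    - [0,0,35,0,0.7]
    - [0,0,30,0,0.7]
    - [0,0,0,0,0.7]

```text
time: 17.3
ee_pos: [616.9, -198.7, 113.3]
orientation: [179.8, -0.3, 14.0]
wrist_force: [0.7, -0.9, -0.2]
grip_width: 72.6
```

```bash
python3 chk.py 614.4 -197.3 50 wr14
```

```text
[ 615.9 -198.5  111.2]
top 3409 614.8 -198.3 d 49.9 z 25.9 tilt 0.001
```

carry_out:
  rows:
    - [-19,14,0,0,1]
    - [-37,30,0,0,1]
    - [-37,30,0,0,1]
    - [-36,28,0,0,1]
    - [-21,15.5,-10,0,1]
    - [0,0,-25,0,1]
    - [0,0,0,0,1]
    - [0,0,0,0,1]

```text
time: 18.15
ee_pos: [464.9, -80.7, 73.4]
orientation: [-180.0, 0.0, 14.0]
wrist_force: [1.1, 0.2, 0.2]
grip_width: 85.3
```

```bash
python3 w.py wr15 22
```

```text
[465.2 -80.9  73.7] 85.3 cam [536. -63. 194.]
22.0 9749 [464.7 -81.   62.7] z 21.6 px [314. 282.]
```

carry_out:
  rows:
    - [0,0,-25,0,1]
    - [0,0,-18,0,1]
    - [0,0,-6,0,1]
    - [0,0,0,0,-1]
    - [0,0,0,0,-1]
    - [0,0,0,0,-1]
    - [0,0,0,0,-1]
    - [0,0,0,0,-1]
  force: 80

```text
time: 19.0
ee_pos: [465.2, -80.8, 25.6]
orientation: [180.0, -0.1, 14.0]
wrist_force: [-3.2, 1.7, 12.0]
grip_width: 59.3
```

carry_out:
  rows:
    - [0,0,3,0,-1]
    - [0,0,10,0,-1]
    - [0,0,25,0,-1]
    - [0,0,35,0,-1]
    - [0,0,0,0,-1]
    - [0,0,0,0,-1]

```text
time: 19.6
ee_pos: [465.1, -81.1, 98.2]
orientation: [179.9, -0.1, 14.0]
wrist_force: [0.4, -0.5, -5.2]
grip_width: 59.2
```

```bash
python3 w.py wr16 22
```

```text
[464.6 -80.9  97.4] 59.1 cam [536. -63. 219.]
```

View pics/wr16.png

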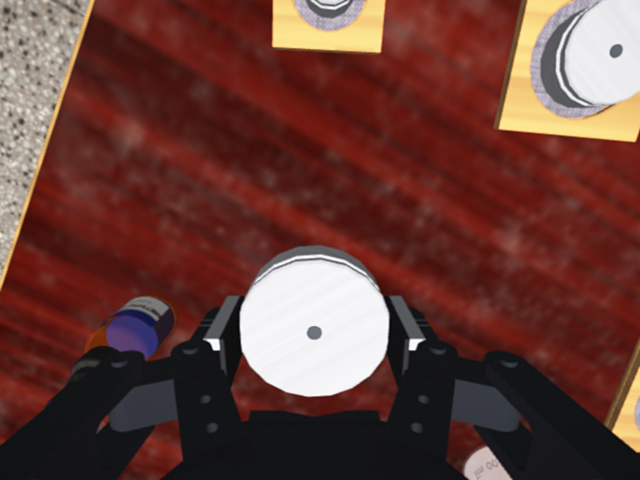

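The 62 mm weight is held level (hole at (314,333)).

carry_out:
  rows:
    - [0,-20,10,0,-1]
    - [-5,-40,10,0,-1]
    - [-7,-46,0,0,-1]
    - [-7,-46,0,0,-1]
    - [-7,-46,0,0,-1]
    - [-7,-45,0,0,-1]
    - [-5,-30,0,0,-1]
    - [-2,-15.7,-10,0,-1]

```text
time: 20.45
ee_pos: [423.4, -372.4, 106.5]
orientation: [180.0, 0.0, 13.8]
wrist_force: [0.3, 0.1, -4.0]
grip_width: 58.8
```

carry_out:
  rows:
    - [0,0,0,0,-1]
    - [0,0,0,0,-1]
    - [0,0,0,0,-1]
    - [0,0,0,0,-1]

```text
time: 20.85
ee_pos: [425.3, -368.3, 107.2]
orientation: [-180.0, -0.0, 14.1]
wrist_force: [-0.9, -0.4, -3.6]
grip_width: 58.9
```

```bash
python3 fit.py 425 -370 74 wr17 105; python3 -c "
from meas import *
f,D,K,R,t=cam('wrist')
for c,b in wood(f):
    P=np.ascontiguousarray([ray(u,v,9,K,R,t)[:2] for u,v in c[:,0]],np.float32); r=cv2.minAreaRect(P); print(np.round(r[0],1),np.round(r[1]))"
```

```text
[ 425.2 -368.5  107.3] 58.9
rim pts 5850 rect [array([ 432., -369.]), array([78.3, 92.5]), np.float64(8.0)] bbox [ 386.8 -418.5] [ 477.  -317.8]
floor 3886 425.0 -369.8 74.1
hole 140 [ 426.2 -368.3  105. ]
```

carry_out:
  rows:
    - [-0.4,-1.2,-35,0,-1]
    - [0,0,-30,0,-1]
    - [0,0,-8,0,-1]
    - [0,0,-2.5,0,-1]
    - [0,0,-0.7,0,-1]
    - [0,0,0,0,-1]
    - [0,0,0,0,-1]

```text
time: 21.65
ee_pos: [424.8, -370.9, 32.0]
orientation: [179.9, -0.1, 14.0]
wrist_force: [-0.8, -0.2, -4.1]
grip_width: 59.0
```

carry_out:
  rows:
    - [0,0,-0.8,0,-1]
    - [0,0,-0.8,0,-1]
    - [0,0,-0.5,0,-1]
    - [0,0,0,0,-1]

```text
time: 22.05
ee_pos: [424.5, -370.8, 29.7]
orientation: [180.0, -0.0, 14.0]
wrist_force: [-3.9, 2.5, 12.6]
grip_width: 59.0
```

carry_out:
  rows:
    - [0,0,0.2,0,0.6]
    - [0,0,0,0,1]
    - [0,0,0,0,1]
    - [0,0,0,0,1]
    - [0,0,15,0,1]
    - [0,0,35,0,1]
    - [0,0,40,0,1]
    - [0,0,0,0,1]

```text
time: 22.85
ee_pos: [426.2, -371.9, 124.6]
orientation: [179.7, -0.2, 14.0]
wrist_force: [0.8, -0.1, -0.5]
grip_width: 85.3
```

```bash
python3 chk.py 425 -369.8 62 wr18
```

```text
[ 425.3 -371.5  122.4]
top 4307 424.4 -370.6 d 62.0 z 26.0 tilt 0.001
```

carry_out:
  rows:
    - [0,0,40,0,1]
    - [0,0,40,0,1]
    - [-30,-30,0,0,1]
    - [-30,-30,0,0,1]
    - [0,0,0,0,1]
    - [0,0,0,0,1]

```text
time: 23.5
ee_pos: [363.5, -430.9, 199.0]
orientation: [-180.0, 0.0, 13.9]
wrist_force: [0.3, 1.1, 0.1]
grip_width: 85.8
```

```bash
python3 - <<'E'
from h import *
for n in('top','scene'):
    f,D,K,R,t=cam(n); save(n+'9',f); d=np.load(n+'0.npz'); C=cloud(D,K,R,t); C0=cloud(d['D'],K,R,t)
    for nm,x,y,dd,z in(('tiny',612,-53,28,26),('small',561.5,-332.5,39,26),('med',614,-197.5,50,26),('large',425,-369.5,62,26),('drop',393,12,36,70),('beak',327,-266,60,60)):
        for tag,X in(('before',C0),('now',C)):
            q=X[(abs(X[...,2]-z)<(3 if z==26 else 28))&(np.hypot(X[...,0]-x,X[...,1]-y)<50)]
            if len(q)>8: (a,b),r=cv2.minEnclosingCircle(np.ascontiguousarray(q[:,:2],np.float32)); print(n,nm,tag,len(q),np.round([a,b,2*r],1),'z',q[:,2].max().round(1))
E
```

```text
top tiny now 133 [612.1 -54.6  28.1] z 28.9
top small now 256 [ 561.8 -335.2   38.8] z 29.0
top med now 424 [ 613.8 -200.7   49.8] z 29.0
top large now 695 [ 423.1 -373.    62.2] z 29.0
top drop before 255 [397.4  14.1  35.7] z 97.7
top drop now 261 [397.6  14.1  36. ] z 97.6
top beak before 272 [ 326.5 -263.4   61.4] z 74.4
top beak now 272 [ 326.5 -263.4   61.4] z 76.4
scene tiny now 162 [612.9 -50.1  28.6] z 28.0
scene small now 203 [ 562.2 -331.5   41. ] z 28.2
scene med now 393 [ 614.1 -197.1   51.6] z 27.6
scene large now 600 [ 423.1 -368.3   64. ] z 28.9
scene drop before 584 [397.3  19.   36. ] z 98.0
scene drop now 584 [397.   19.3  35.9] z 97.6
scene beak before 1007 [ 327.1 -261.    62.5] z 72.6
scene beak now 1009 [ 327.7 -258.8   61.5] z 73.7
```

View pics/top9.png

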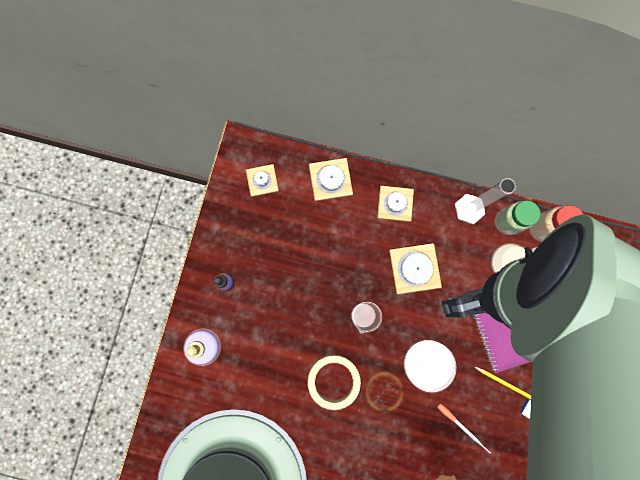

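The top view shows all four weights in their recesses, at (262,180), (331,178), (396,202) and (417,268). The dropper and beaker haven't moved, and the gripper is clear.

```bash
python3 -c "
from rig import bot
print(bot.finish_job())"
```

```text
the job is handed in; nothing more can be done
None
```

I took the pile apart from the top down and put each weight straight into its own recess, then handed the job in at about 23.6 s of the 96 s allowed. The hand-in gives no verdict, so what follows rests on my own checks.

- **Weights:** with the wrist camera over each one after release, the tops were at 25.9–26.1 mm (26 expected). Tilt was at most 0.002 rad. Centres were within about 1.5 mm of the recess centres; the limit is 9 mm.
- **Bystanders:** in before-and-after views the dropper bottle and the beaker are still standing. The measured shift was 0.4 mm or less for the dropper. For the beaker it was 0 mm in the top view and about 2 mm in the scene view, which I put down to depth noise on the glass.
- **Gripper:** it was open and clear of everything at hand-in.
- **Disagreement:** the top and scene cameras differ by about 4 mm in y. The wrist camera read in between, so I placed by it. Against their own holder readings, the top and scene cameras also put every weight within about 3 mm of its recess centre.

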